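# Change over the treadle press and work its pedal

### The arm

A 7-joint arm with a two-finger parallel gripper is mounted at the origin on the work surface. World frame = base frame: x ahead of the robot, y to its left, z up, the work surface at z = 0. Lengths are in m, angles in rad, forces in N, time in s.
With the tool pointing down it reaches from about 0.4 to 0.75 m from the base axis. Payload 19.5 kg.
Tool frame: the origin (TCP) lies at the very end of the fingers, on their centre line; the grasp point (between the pads) lies 19 mm behind it; z points along the fingers, y is the line along which they close (so a half turn about z gives the same grasp; the last joint's range is limited). The gripper opens to 85 mm and grips with 20 to 120 N. Pads are 22 mm wide; open, the fingers measure 114 mm over their backs; the gripper's body (76 mm by 85 mm) begins 54 mm behind the grasp point. The pads swing forward as they close: fully open they stand 13 mm farther back than shut.
Start: joints at [1.279, 0.707, -0.028, 1.485, 0.022, 0.951, -0.075], TCP at [0.142, -0.557, 0.231] pointing down, gripper open.
Joint ranges: [-2.71, 2.71], [-0.32, 2.16], [-1.57, 1.52], [0, 2.45], [-1.46, 4.6], [0, 2.02], [-2.83, 2.83]. Speed limits (rad/s): [1.89, 1.89, 2.57, 2.57, 3.01, 3.01, 3.01].

### API

Orientations are given as a unit quaternion [w, x, y, z].
In Python, from cell import robot gives the robot as it stands.
- The arm moves only by the tool send_rows, never from a script. Its argument "moves" is a list of rows, each a list of 7 numbers: the shift along the tool's x, y, z scaled (see below), then the turn, a rotation vector about the tool's x, y, z scaled (see below), then the opening, from 0 (shut) to 1 (fully open). A call has 1 to 8 rows; each row is the pose to reach, as a shift and turn from the pose commanded when the call began, along the tool's axes at that moment, turning the shorter way round; what a row does not reach only later rows make up. The controller multiplies each number of a shift by 0.2 m and each number of a turn by pi rad. A row lasts 1/12 s, in which the tool goes at most 41.7 mm and 7.16 degrees, less where a joint would pass 70% of its speed; a pose out of reach is approached as far as the arm can. A call with a number of a shift or a turn outside -1 to 1 is refused whole. A call with a gripper value outside its range is refused whole. The fingers move at their own pace and stop on an object; "newtons" is the grip in N (left out, the last holds). Time passes only in rows, so rows that repeat a pose let the fingers close. It gives the time, the measured TCP pose, the force, the opening and the grip force at its end, in the units of the state.
- robot.observe(): the state, without advancing time (a new reading comes with each control period).
- robot.snapshot(name): name is "side" or "top" or "wrist"; returns a dict with "img" (420x560x3 uint8, red, green, blue), "fx", "fy", "cx", "cy" (pixels), "rvec" (rotation vector, rad) and "tvec" (3), from world to camera coordinates, as OpenCV has them; the wrist camera has in their place "mount" (4x4, takes a point from camera to tool coordinates, whose origin is the TCP and whose axes are the flange's). Camera axes: x right, y down, z forward; pixel columns grow to the right and rows downward; lengths in m; the calibration is good to about 2 mm. A picture is of the moment at which its call begins: read the wrist's pose just before it. There is no depth.
- robot.finish_job(): hands the job in; it is judged then, once.
The state is a dict: "time": time; "joint_positions": joint angles; "qvel": joint speeds; "effort": joint torques, N m; "tool_pos": TCP position; "eef_rot": TCP orientation; "force": force on the tool from outside, world axes, zero at the start; "moment": the same for the moment, N m; "finger_gap": finger opening in m; "gripper_force": force on a finger pad.
Only numpy, scipy, OpenCV 4.12 (cv2) and the standard library are available. Lean on these libraries where they do the work, as an engineer would, in place of code of your own. Each camera call takes 0.05 s, during which the arm holds its last target. There are 200 camera calls.

### The job

Change over the treadle press: swap the tin tractor on its bed with the spring barrel in the narrow wooden stall, so that the tractor stands on its wheels lengthways in the stall and the barrel stands upright on the bed between jaw and anvil (the press leaves only the tractor's sides free and the stall only its ends, so it has to be set down on the way and taken again differently; the cork mat is free for that). When both stand in their new places, press the spring pedal all the way down to its stop, hold it there a moment so that the jaw pushes the barrel against the anvil, and let it come back up. Leave the other things on the bench where they are.

Things in the scene. Friction and masses are not known exactly. Their poses are not given: they have to be found in the camera images.
- press: The fixed bench treadle press, grey and steel, about 200 x 180 mm. Origin on the table under its middle; x points from the jaw towards the anvil (away from the robot, within 0.2 rad), z up. Bed: 70 mm wide strip, top 20 mm above the table, centred on y = +55 mm. Pedal: centred on y = -60 mm, hinged at x = +80 mm.
- bed (a point): Centre of the working space on the bed's top face, axes as the press. The anvil is a fixed block whose flat face stands at x = +44 mm; the sliding jaw's flat face stands at x = -44 mm when the pedal is up and moves 34 mm to x = -10 mm when the pedal is down. Both are 66 mm wide (y) and 50 mm high. The sides (+-y) are open.
- pedal (a joint): The spring pedal's angle: 0 rad up (rest), 0.35 rad down at its stop. It drives the jaw through a link and springs back when let go. About 4 N at the pad start it, 11 N hold it at the stop.
- pedal_pad (a point): Middle of the top face of the pedal's black rubber tread (70 mm long, 56 mm wide), 120 mm from the hinge; moves with the pedal. At rest the pedal slopes up towards the robot by 0.40 rad and this point lies 87 mm above the table; at the stop it lies about 47 mm above the table. The hinge axis runs along the press's y at press x = +80 mm, z = 32 mm.
- stall: The fixed narrow wooden stall, 76 mm long (its x) and 78 mm wide (y): a floor board between two upright cheeks, each 10 mm thick and reaching 62 mm above the table; inner width 58 mm; both ends (+x and -x) open. Origin on the table under its middle.
- stall_floor (a point): Centre of the stall's floor, 10 mm above the table, axes as the stall (x lengthways).
- mat: Fixed square cork mat for setting things down, 110 x 110 mm, 3 mm thick, between press and stall. Origin under its middle, on the table.
- tractor: Rust-orange tin toy tractor, 66 mm long (x, nose at +x), 46 mm wide over the wheels, 50 mm high, about 0.18 kg. Origin: centre of its underside; z up. Rear wheels, 40 mm across, at x = -11 mm with flat outer faces at y = +-23 mm; the flat nose and tail, 36 mm wide, at x = +-33 mm from 10 to 34 mm up. Starts on the press bed, nose to the anvil.
- barrel: Steel spring barrel: drum 52 mm in diameter and 58 mm high with a plain round neck 34 mm in diameter above it, 105 mm high in all, about 0.35 kg. Origin in the centre of its underside, z up along its axis. Starts standing in the stall.
- gear_a: Brass gear wheel lying flat, 66 mm across, 18 mm high; leave alone.
- gear_b: Brass gear wheel lying flat, 78 mm across, 18 mm high; leave alone.
- dish: White porcelain parts dish, 90 mm across, 30 mm high; leave alone.
- winder: Steel spring winder with a crank, 100 mm high; leave alone.
- screwdriver: Screwdriver lying on the table, 150 mm long; leave alone.
- horse: White carousel horse on a brass pole and a wooden foot 70 x 40 mm, 118 mm high; leave alone.
There are look-alikes about, which are no part of the job. Leave any pink look-alike of the barrel alone. What is shaped like the tractor but green is not meant.

How it is judged:
On the way, in this order (a step that is already met when the one before it is completed fails the run):
1. tractor and barrel have changed places and are let go, the pedal still up (x of tractor in the frame of stall_floor between -0.015 and 0.015 m and y of tractor in the frame of stall_floor between -0.012 and 0.012 m and z of tractor in the frame of stall_floor between -0.005 and 0.005 m and angle between each of tractor, barrel's own z axis and vertical below 0.12 rad and angle between the x axis of tractor and the x axis of stall_floor, either way round below 0.25 rad and x of barrel in the frame of bed between -0.045 and 0.045 m and y of barrel in the frame of bed between -0.018 and 0.018 m and z of barrel in the frame of bed between -0.005 and 0.005 m and contact force between the fingers and tractor below 0.1 N and contact force between the fingers and barrel below 0.1 N and value of joint pedal below 0.1 rad), for 0.2 s.
2. the pedal is held down at its stop with the barrel on the bed (value of joint pedal above 0.325 rad and x of barrel in the frame of bed between -0.045 and 0.045 m and y of barrel in the frame of bed between -0.018 and 0.018 m and z of barrel in the frame of bed between -0.005 and 0.005 m and angle between barrel's own z axis and vertical below 0.12 rad), for 0.3 s.
At the end, for the whole second after the job is handed in: Tractor on its wheels on the stall floor, lengthways (0.25 rad), within 15 mm lengthways and 12 mm sideways of its centre; barrel upright on the bed, within 18 mm sideways of its middle and 6 mm of touching the anvil; pedal back up (below 0.06 rad); both at rest (x of tractor in the frame of stall_floor between -0.015 and 0.015 m and y of tractor in the frame of stall_floor between -0.012 and 0.012 m and z of tractor in the frame of stall_floor between -0.005 and 0.005 m and angle between each of tractor, barrel's own z axis and vertical below 0.12 rad and angle between the x axis of tractor and the x axis of stall_floor, either way round below 0.25 rad and x of barrel in the frame of bed between -0.045 and 0.045 m and y of barrel in the frame of bed between -0.018 and 0.018 m and z of barrel in the frame of bed between -0.005 and 0.005 m and x of barrel in the frame of bed above 0.012 m and value of joint pedal below 0.06 rad and linear speed of each of tractor, barrel below 0.02 m/s).
It fails at once if another thing on the bench is pushed more than 30 mm from its place (distance of any of gear_a, gear_b, dish, winder, screwdriver, horse from where it was at the start of the episode above 0.03 m).
It also fails if it takes over 72 s, if anything falls off the work surface, if the arm or the gripper's body presses on something with over 40 N, if the wrist force passes 120 N, or if a joint passes its speed limit or range.

## Working session

There is one attempt and no reset: what is moved stays moved. The work goes in short steps, Python scripts to look and compute and a tool call to move; the robot and the scene stay as the last step left them, time stands still between calls to the robot, and variables do not carry over. Pictures are saved under pics/ and viewed, at most 10 in all, crops included, and the job is handed in when it is done.

Besides the shell and the picture viewer there is one more tool, called after "Call:" as a command line: name --pt "numbers of a row" for each row, then --argument value for the rest. send_rows: Moves the arm, as the interface text tells. Shifts and turns lie within -1 to 1; 1 stands for 0.2 m of shift or pi rad of turn. Its arguments: {"type":"object","properties":{"moves":{"type":"array"},"newtons":{"type":"number"}},"required":["moves"]}

```bash
mkdir -p pics; ls
cat > h.py <<'E'
import numpy as np, cv2
from scipy.spatial.transform import Rotation as R
from cell import robot
def cam(s):
    M=cv2.Rodrigues(np.array(s["rvec"],float))[0]; return M,np.array(s["tvec"],float)
def ray(s,u,v):
    d=np.array([(u-s["cx"])/s["fx"],(v-s["cy"])/s["fy"],1.0])
    M,t=cam(s); return -M.T@t, M.T@d
def onz(s,u,v,z):
    o,d=ray(s,u,v); return o+d*(z-o[2])/d[2]
def proj(s,p):
    M,t=cam(s); q=M@np.array(p,float)+t; return np.array([s["fx"]*q[0]/q[2]+s["cx"],s["fy"]*q[1]/q[2]+s["cy"]])
def tool():
    o=robot.observe(); q=o["eef_rot"]; return np.array(o["tool_pos"]),R.from_quat([q[1],q[2],q[3],q[0]]),o
E
python3 - <<'E'
from h import *
import pickle
for n in("top","side"):
    s=robot.snapshot(n); pickle.dump(s,open(n+".pkl","wb"))
    cv2.imwrite(f"pics/{n}.png",cv2.resize(s["img"][:,:,::-1],(784,588)))
    print(n,s["fx"],s["cx"],s["cy"],ray(s,280,210))
p,r,o=tool();print(p,r.as_matrix().round(3),o["time"],o["finger_gap"])
E
```

```text
pics
top 514.6564564687727 276.06532478059506 209.83583447632444 (array([0.31761591, 0.00558139, 1.28748901]), array([ 0.19138728, -0.01460783, -0.98143572]))
side 445.2200536174789 281.07084058920367 209.4357056013441 (array([ 0.2401066 , -0.47416995,  0.77860301]), array([ 0.36466515,  0.53521407, -0.76195316]))
[ 0.1420685  -0.55694282  0.2308996 ] [[ 0.969  0.247 -0.   ]
 [ 0.247 -0.969  0.001]
 [-0.    -0.001 -1.   ]] 0.1 0.08530946625278163
```

View pics/top.png

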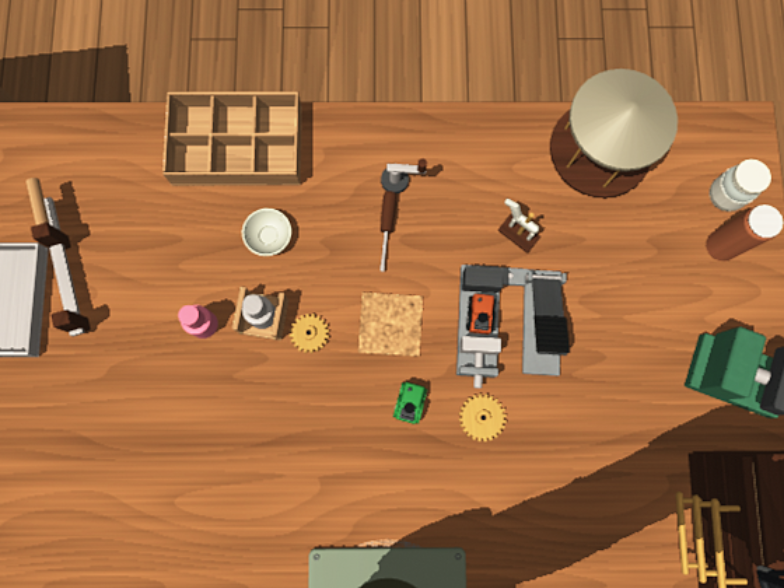

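View pics/side.png

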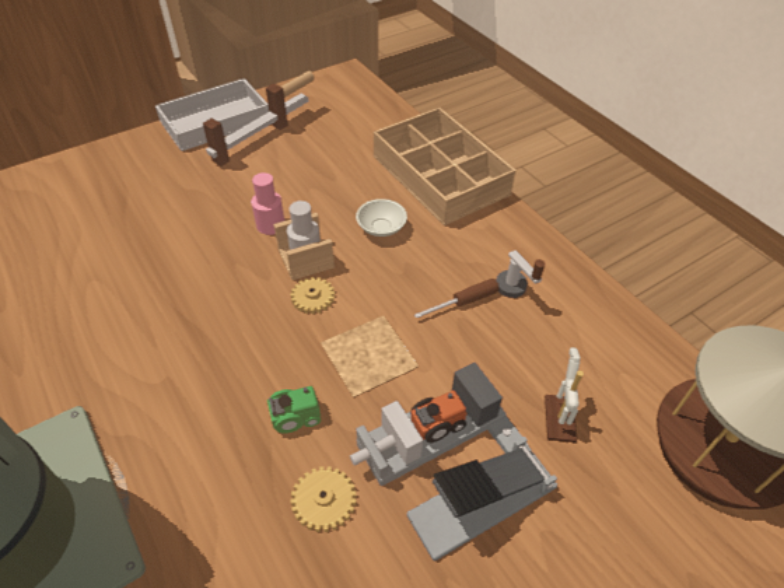

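Top view, in 784-px coordinates: the orange tractor is at (482,313) on the press bed and the green look-alike is at (410,402). The steel barrel is at (258,310) in the stall and the pink look-alike is at (197,320). The mat is at (391,324) and the pedal tread at (550,333). Rust-orange on the bed and steel in the stall match the description. Next I'll confirm in an enlarged crop and measure.

Run:
```python
from h import *
import pickle
S={n:pickle.load(open(n+".pkl","rb")) for n in("top","side")}
s=S["top"]; c=s["img"][175:330,107:420,::-1]
cv2.imwrite("pics/crop.png",cv2.resize(c,None,fx=2.5,fy=2.5,interpolation=cv2.INTER_CUBIC))
for n,s in S.items():
    hsv=cv2.cvtColor(s["img"],cv2.COLOR_RGB2HSV)
    for nm,lo,hi in(("orange",(4,190,110),(12,255,255)),("green",(50,120,60),(75,255,255)),("pink",(160,60,120),(178,255,255))):
        m=cv2.inRange(hsv,lo,hi); k,l,st,ce=cv2.connectedComponentsWithStats(m)
        for i in np.argsort(-st[1:,4])[:2]+1:
            if st[i,4]>60: print(n,nm,ce[i].round(1),st[i],onz(s,*ce[i],0.05).round(4))
s=S["top"]
for nm,(u,v) in dict(mat1=(360,293),mat2=(422,295),mat3=(420,355),mat4=(359,353)).items(): print(nm,onz(s,u/1.4,v/1.4,.003).round(3))
for nm,(u,v,z) in dict(neck=(256,302,.115)).items(): print(nm,onz(s,u/1.4,v/1.4,z).round(3))
```

```text
top orange [344.  221.8] [336 210  17  28 270] [ 0.5289 -0.1689  0.05  ]
top green [293.2 285.7] [281 273  24  30 386] [ 0.3752 -0.043   0.05  ]
top pink [138.3 228.2] [128 218  22  23 339] [0.5156 0.3317 0.05  ]
side pink [189.7 145.2] [180 124  23  43 656] [0.5166 0.3291 0.05  ]
mat1 [0.57  0.045 0.003]
mat2 [ 0.566 -0.068  0.003]
mat3 [ 0.457 -0.063  0.003]
mat4 [0.461 0.046 0.003]
neck [0.534 0.213 0.115]
```

View pics/crop.png

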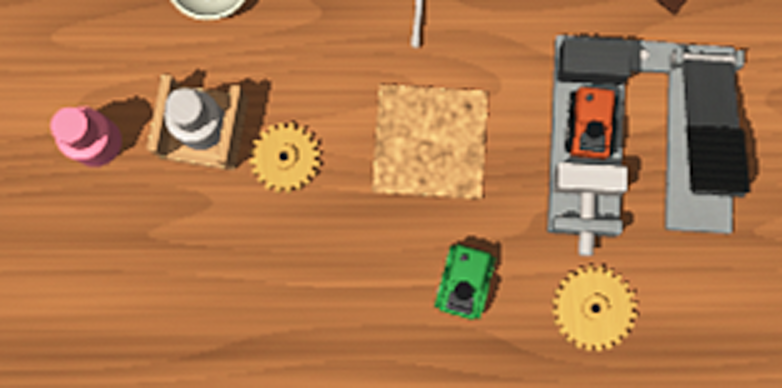

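The crop confirms the targets. The orange tractor is at crop (595,122) with its nose up towards the anvil, and the steel barrel neck is at (188,103) between the stall cheeks. Next I'll measure the frames.

Run:
```python
from h import *
import pickle
s=pickle.load(open("top.pkl","rb"))
def P(u,v,z): return onz(s,u/2.5+107-.3,v/2.5+175-.3,z)
for nm,u,v,z in(("cheekL far",165,76,.062),("cheekL near",153,152,.062),("cheekR far",239,86,.062),("cheekR near",231,165,.062),("neck",188,103,.115),
 ("jaw top fl",560,165,.07),("jaw fr",627,167,.07),("jaw nl",558,190,.07),("jaw nr",625,192,.07),("anvil nl",560,78,.07),("anvil nr",634,77,.07),("base nearL",549,232,.02),("base nearR",621,234,.02),("base farL",557,36,.02),
 ("pedbase nl",667,229,.01),("pedbase nr",732,232,.01),("tread nl",692,192,.08),("tread nr",750,191,.08),("tractor nose",594,88,.044),("tractor tail",593,157,.04)):
    print(nm,P(u,v,z).round(3))
```

```text
cheekL far [0.57  0.248 0.062]
cheekL near [0.496 0.257 0.062]
cheekR far [0.56  0.176 0.062]
cheekR near [0.483 0.182 0.062]
neck [0.533 0.215 0.115]
jaw top fl [ 0.48  -0.133  0.07 ]
jaw fr [ 0.478 -0.197  0.07 ]
jaw nl [ 0.456 -0.13   0.07 ]
jaw nr [ 0.454 -0.194  0.07 ]
anvil nl [ 0.565 -0.135  0.07 ]
anvil nr [ 0.565 -0.207  0.07 ]
base nearL [ 0.42  -0.126  0.02 ]
base nearR [ 0.418 -0.197  0.02 ]
base farL [ 0.618 -0.139  0.02 ]
pedbase nl [ 0.423 -0.244  0.01 ]
pedbase nr [ 0.42  -0.309  0.01 ]
tread nl [ 0.452 -0.256  0.08 ]
tread nr [ 0.453 -0.31   0.08 ]
tractor nose [ 0.56  -0.171  0.044]
tractor tail [ 0.492 -0.169  0.04 ]
```

Call:
send_rows --pt "0.76 -0.475 0 0 0 0 1" --pt "0.76 -0.475 0 0 0 0 1" --pt "0.76 -0.475 0 0 0 0 1" --pt "0.76 -0.475 0 0 0 0 1" --pt "0.76 -0.475 0 0 0 0 1"

```text
time: 0.52
tool_pos: [0.27, -0.4232, 0.2313]
eef_rot: [-0.001, 0.992, 0.127, 0.001]
force: [0.8, 0.4, 1.1]
finger_gap: 0.0856
gripper_force: 0.0
```

Call:
send_rows --pt "0.76 -0.475 0 0 0 0 1" --pt "0.76 -0.475 0 0 0 0 1" --pt "0.76 -0.475 0 0 0 0 1" --pt "0.76 -0.475 0 0 0 0 1" --pt "0.76 -0.475 0 0 0 0 1"

```text
time: 0.93
tool_pos: [0.3936, -0.293, 0.2311]
eef_rot: [-0.001, 0.992, 0.128, 0.001]
force: [1.6, 1.3, 0.2]
finger_gap: 0.0852
gripper_force: 0.0
```

Call:
send_rows --pt "0.76 -0.475 0 0 0 0.095 1" --pt "0.76 -0.475 0 0 0 0.095 1" --pt "0.76 -0.475 0 0 0 0.095 1" --pt "0.76 -0.475 0 0 0 0.095 1" --pt "0.76 -0.475 0 0 0 0.095 1" --pt "0.76 -0.475 0 0 0 0.095 1"

```text
time: 1.43
tool_pos: [0.5155, -0.1647, 0.2306]
eef_rot: [-0.001, 1.0, -0.022, -0.0]
force: [-0.1, 0.4, -0.4]
finger_gap: 0.0856
gripper_force: 0.0
```

```bash
cat >> h.py <<'E'
def go(x,y,z,yaw):
    "scaled shift+turn to a downward pose whose tool x has this world yaw"
    p,r,o=tool(); T=R.from_matrix(np.array([[np.cos(yaw),np.sin(yaw),0],[np.sin(yaw),-np.cos(yaw),0],[0,0,-1]]))
    print("t",round(o["time"],2),"pos",p.round(4),"yaw",round(float(np.arctan2(r.as_matrix()[1,0],r.as_matrix()[0,0])),3),"gap",round(o["finger_gap"],4),"F",np.round(o["force"],1))
    print("shift",(r.inv().apply(np.array([x,y,z])-p)/0.2).round(3),"turn",((r.inv()*T).as_rotvec()/np.pi).round(4))
def wsnap(fn=None):
    "wrist picture + its world->camera transform so that onz/proj work"
    p,r,o=tool(); s=robot.snapshot("wrist"); W=np.eye(4); W[:3,:3]=r.as_matrix(); W[:3,3]=p
    C=np.linalg.inv(W@np.array(s["mount"])); s["rvec"]=cv2.Rodrigues(C[:3,:3])[0].ravel(); s["tvec"]=C[:3,3]
    if fn: cv2.imwrite(fn,s["img"][:,:,::-1])
    return s
E
python3 - <<'E'
from h import *
import pickle
go(.515,-.168,.23,-.05)
s=wsnap("pics/w1.png"); pickle.dump(s,open("w1.pkl","wb")); print(np.array(s["mount"]).round(3),s["fx"])
E
```

```text
t 1.43 pos [ 0.5155 -0.1647  0.2306] yaw -0.043 gap 0.0856 F [-0.1  0.4 -0.4]
shift [-0.002  0.017  0.003] turn [-0.0005  0.0001  0.0021]
[[-0.001 -0.962 -0.273  0.069]
 [ 1.    -0.001  0.    -0.   ]
 [-0.001 -0.273  0.962 -0.143]
 [ 0.     0.     0.     1.   ]] 369.5776040187738
```

View pics/w1.png

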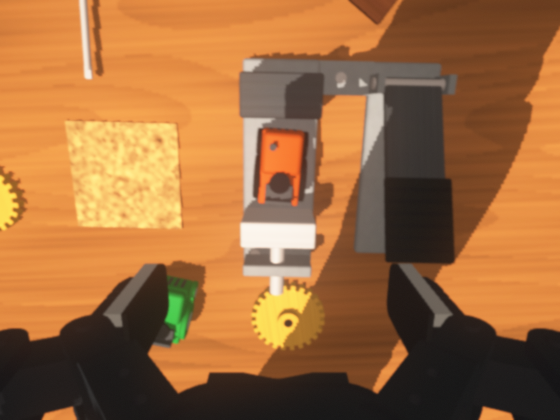

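The wrist view shows the tractor at (281,165) with wheels spanning columns 256–306. The jaw face edge is at row ~222, the anvil edge at row ~117, the mat at (125,175) and the pedal tread at (420,220).

Run:
```python
from h import *
import pickle
s=pickle.load(open("w1.pkl","rb"))
for nm,u,v,z in(("jaw fl",241,222,.07),("jaw fr",316,224,.07),("anvil nl",240,115,.07),("anvil nr",322,118,.07),("bed L far",244,120,.02),("bed L near",244,208,.02),("bed R far",317,120,.02),("bed R near",315,208,.02),
 ("tread fl",385,178,.095),("tread fr",451,180,.095),("tread nl",386,259,.095),("tread nr",453,262,.095),
 ("mat",66,122,.003),("mat",178,122,.003),("mat",182,228,.003),("mat",77,228,.003),("wheelL",255,180,.04),("wheelR",305,180,.04),("nose",283,130,.045),("tail",281,205,.045)):
    print(nm,onz(s,u,v,z).round(4))
hsv=cv2.cvtColor(s["img"],cv2.COLOR_RGB2HSV); m=cv2.inRange(hsv,(2,180,100),(11,255,255)); m[:100]=0;m[230:]=0
n,l,st,ce=cv2.connectedComponentsWithStats(m); i=1+np.argmax(st[1:,4]); print(st[i],ce[i])
pts=np.argwhere(l==i)[:,::-1].astype(np.int32); print(cv2.minAreaRect(pts)); 
w=onz
A=np.array([onz(s,*p,.045)[:2] for p in cv2.boxPoints(cv2.minAreaRect(pts))]);print(A.round(4),A.mean(0))
```

```text
jaw fl [ 0.4845 -0.1315  0.07  ]
jaw fr [ 0.4798 -0.1963  0.07  ]
anvil nl [ 0.5744 -0.1371  0.07  ]
anvil nr [ 0.5691 -0.2025  0.07  ]
bed L far [ 0.5679 -0.1355  0.02  ]
bed L near [ 0.4825 -0.1296  0.02  ]
bed R far [ 0.5649 -0.2036  0.02  ]
bed R near [ 0.4794 -0.2003  0.02  ]
tread fl [ 0.5234 -0.2474  0.095 ]
tread fr [ 0.5196 -0.2981  0.095 ]
tread nl [ 0.4558 -0.2507  0.095 ]
tread nr [ 0.4507 -0.3056  0.095 ]
mat [0.5729 0.0406 0.003 ]
mat [ 0.568  -0.0692  0.003 ]
mat [ 0.4583 -0.0605  0.003 ]
mat [0.4632 0.0509 0.003 ]
wheelL [ 0.5146 -0.1437  0.04  ]
wheelR [ 0.5126 -0.1897  0.04  ]
nose [ 0.5591 -0.1712  0.045 ]
tail [ 0.4911 -0.1667  0.045 ]
[ 258  129   47   76 1937] [282.48735157 158.2188952 ]
((280.49560546875, 166.56637573242188), (42.705196380615234, 73.43697357177734), 3.814074993133545)
[[ 0.4952 -0.1444]
 [ 0.5612 -0.1526]
 [ 0.5571 -0.1897]
 [ 0.4907 -0.1836]] [ 0.52605811 -0.16760914]
```

Call:
send_rows --pt "-0.008 0.011 0.8 0 0 0.0085 1" --pt "-0.008 0.011 0.8 0 0 0.0085 1" --pt "-0.008 0.011 0.8 0 0 0.0085 1" --pt "-0.008 0.011 0.8 0 0 0.0085 1" --pt "-0.008 0.011 0.8 0 0 0.0085 1" --pt "-0.008 0.011 0.8 0 0 0.0085 1"

```text
time: 1.98
tool_pos: [0.5108, -0.1713, 0.0713]
eef_rot: [-0.0, 0.999, -0.038, -0.001]
force: [0.8, -0.2, 0.6]
finger_gap: 0.0854
gripper_force: 0.0
```

```bash
python3 -c "
from h import *
go(.514,-.167,.025,-.07)"
```

```text
t 1.98 pos [ 0.5108 -0.1713  0.0713] yaw -0.077 gap 0.0854 F [ 0.8 -0.2  0.6]
shift [ 0.015 -0.023  0.231] turn [-0.0001  0.0008 -0.0022]
```

Call:
send_rows --pt "0.015 -0.023 0.12 0 0 0 1" --pt "0.015 -0.023 0.23 0 0 0 1" --pt "0.015 -0.023 0.23 0 0 0 1" --pt "0.015 -0.023 0.23 0 0 0 1"

```text
time: 2.32
tool_pos: [0.5156, -0.1667, 0.0273]
eef_rot: [0.0, 0.999, -0.038, 0.001]
force: [-0.1, -0.3, 0.3]
finger_gap: 0.0856
gripper_force: 0.0
```

Call:
send_rows --pt "0 0 0 0 0 0 0.4" --pt "0 0 0 0 0 0 0.2" --pt "0 0 0 0 0 0 0.2" --pt "0 0 0 0 0 0 0.2" --pt "0 0 0 0 0 0 0.2" --pt "0 0 0 0 0 0 0.2" --newtons 35

```text
time: 2.82
tool_pos: [0.5157, -0.1664, 0.0266]
eef_rot: [0.0, 0.999, -0.038, 0.001]
force: [-2.4, -0.8, 14.3]
finger_gap: 0.0456
gripper_force: 33.8
```

Call:
send_rows --pt "0 0 -0.1 0 0 0 0.2" --pt "0 0 -0.25 0 0 0 0.2" --pt "0 0 -0.4 0 0 0 0.2" --pt "-0.03 -0.19 -0.42 0 0 0 0.2" --pt "-0.06 -0.38 -0.42 0 0 0 0.2" --pt "-0.09 -0.57 -0.42 0 0 0 0.2" --pt "-0.115 -0.776 -0.42 0 0 0 0.2" --pt "-0.115 -0.776 -0.42 0 0 0 0.2"

```text
time: 3.48
tool_pos: [0.5035, -0.0008, 0.1096]
eef_rot: [-0.002, 0.999, -0.033, -0.0]
force: [-1.0, 1.9, -1.6]
finger_gap: 0.0457
gripper_force: 36.8
```

```bash
python3 -c "
from h import *
go(.505,-.010,.0115,-.07); print(np.round(tool()[2]['joint_positions'],3))"
```

```text
t 3.48 pos [ 0.5035 -0.0008  0.1096] yaw -0.066 gap 0.0457 F [-1.   1.9 -1.6]
shift [0.011 0.048 0.491] turn [-0.0014  0.0002  0.0013]
[-0.141  0.804  0.15   1.882 -0.248  0.475 -1.452]
```

Call:
send_rows --pt "0.011 0.04 0.15 0 0 0 0.2" --pt "0.011 0.04 0.3 0 0 0 0.2" --pt "0.011 0.04 0.42 0 0 0 0.2" --pt "0.011 0.04 0.46 0 0 0 0.2" --pt "0.011 0.04 0.48 0 0 0 0.2" --pt "0.011 0.04 0.485 0 0 0 0.2" --pt "0.011 0.04 0.485 0 0 0 0.2"

```text
time: 4.07
tool_pos: [0.506, -0.0177, 0.0134]
eef_rot: [-0.0, 0.999, -0.038, 0.001]
force: [-0.7, -0.0, -1.4]
finger_gap: 0.0457
gripper_force: 36.7
```

```bash
python3 -c "
from h import *
go(.505,-.010,.0096,-.07)"
```

```text
t 4.07 pos [ 0.506  -0.0177  0.0134] yaw -0.075 gap 0.0457 F [-0.7 -0.  -1.4]
shift [-0.008 -0.038  0.019] turn [-0.     -0.0004 -0.0017]
```

Call:
send_rows --pt "0 0 0.01 0 0 0 0.2" --pt "0 0 0.018 0 0 0 0.2" --pt "0 0 0.018 0 0 0 0.2" --pt "0 0 0.018 0 0 0 0.2"

```text
time: 4.4
tool_pos: [0.506, -0.0176, 0.0096]
eef_rot: [-0.0, 0.999, -0.038, 0.001]
force: [-0.8, 0.5, 10.1]
finger_gap: 0.0454
gripper_force: 38.0
```

Call:
send_rows --pt "0 0 0 0 0 0 0.7" --pt "0 0 0 0 0 0 1" --pt "0 0 0 0 0 0 1" --pt "0 0 0 0 0 0 1" --pt "0 0 -0.1 0 0 0 1" --pt "0 0 -0.3 0 0 0 1" --pt "0 0 -0.5 0 0 0 1" --pt "0 0 -0.7 0 0 0 1"

```text
time: 5.07
tool_pos: [0.505, -0.0177, 0.1504]
eef_rot: [-0.0, 0.999, -0.038, -0.0]
force: [0.4, -0.5, 0.8]
finger_gap: 0.0856
gripper_force: 0.0
```

```bash
python3 -c "
from h import *
go(.53,.215,.23,-.10)"
```

```text
t 5.07 pos [ 0.505  -0.0177  0.1504] yaw -0.076 gap 0.0856 F [ 0.4 -0.5  0.8]
shift [ 0.037 -1.17  -0.398] turn [-0.      0.0003  0.0078]
```

Call:
send_rows --pt "0 0 -0.25 0 0 0 1" --pt "0 -0.2 -0.4 0 0 0 1" --pt "0 -0.4 -0.4 0 0 0 1" --pt "0 -0.6 -0.4 0 0 0 1" --pt "0 -0.8 -0.4 0 0 0 1" --pt "0.02 -0.97 -0.4 0 0 0 1" --pt "0.02 -0.97 -0.4 0 0 0 1" --pt "0.02 -0.97 -0.4 0 0 0 1"

```text
time: 5.73
tool_pos: [0.5237, 0.1775, 0.2283]
eef_rot: [-0.0, 0.999, -0.036, -0.0]
force: [-0.3, -2.3, 0.3]
finger_gap: 0.0851
gripper_force: 0.0
```

Run:
```python
from h import *
import pickle
go(.53,.215,.23,-.10)
s=wsnap("pics/w2.png"); pickle.dump(s,open("w2.pkl","wb"))
```

```text
t 5.73 pos [0.5237 0.1775 0.2283] yaw -0.072 gap 0.0851 F [-0.3 -2.3  0.3]
shift [ 0.018 -0.189 -0.009] turn [-0.      0.0002  0.0089]
```

View pics/w2.png

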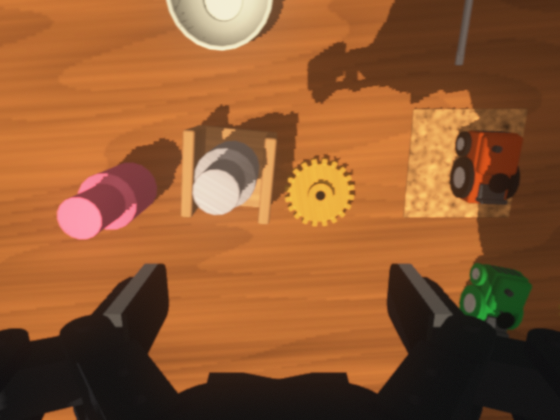

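The tractor stands on the mat at (488,165). The barrel neck top is at (216,192). The stall cheek tops run (188,131)–(187,216) and (271,139)–(265,223).

Run:
```python
from h import *
import pickle
s=pickle.load(open("w2.pkl","rb"))
n=onz(s,216,192,.115); print("neck",n, "w", np.linalg.norm(onz(s,193,192,.115)-onz(s,239,192,.115)))
q=[onz(s,u,v,.062) for u,v in((188,130),(187,216),(272,138),(265,223))]
for a in q: print(a.round(4))
c=sum(q)/4; d=(q[0]-q[1]+q[2]-q[3]); print("stall",c, np.arctan2(d[1],d[0]))
go(n[0],n[1],.075,-.07)
```

```text
neck [0.53277938 0.22080176 0.115     ] w 0.032816581670996395
[0.5742 0.2475 0.062 ]
[0.5006 0.2587 0.062 ]
[0.5627 0.1792 0.062 ]
[0.4892 0.191  0.062 ]
stall [0.53166628 0.21909837 0.062     ] -0.15500298267640622
t 5.78 pos [0.5239 0.1757 0.2285] yaw -0.074 gap 0.0853 F [ 0.3 -0.9  0.7]
shift [ 0.028 -0.229  0.767] turn [ 0.0002  0.0001 -0.0014]
```

Call:
send_rows --pt "0.028 -0.225 0 0 0 0 1" --pt "0.028 -0.225 0.1 0 0 0 1" --pt "0.028 -0.225 0.3 0 0 0 1" --pt "0.028 -0.225 0.5 0 0 0 1" --pt "0.028 -0.225 0.65 0 0 0 1" --pt "0.028 -0.225 0.75 0 0 0 1" --pt "0.028 -0.225 0.75 0 0 0 1" --pt "0.028 -0.225 0.75 0 0 0 1"

```text
time: 6.45
tool_pos: [0.5333, 0.2187, 0.079]
eef_rot: [0.0, 0.999, -0.038, -0.0]
force: [0.7, -0.1, 0.7]
finger_gap: 0.0852
gripper_force: 0.0
```

Call:
send_rows --pt "0 0 0 0 0 0 0.4" --pt "0 0 0 0 0 0 0.2" --pt "0 0 0 0 0 0 0.1" --pt "0 0 0 0 0 0 0.1" --pt "0 0 0 0 0 0 0.1" --pt "0 0 0 0 0 0 0.1" --newtons 50

```text
time: 6.95
tool_pos: [0.5335, 0.2203, 0.0796]
eef_rot: [-0.0, 0.999, -0.038, 0.001]
force: [-0.6, 1.2, 8.2]
finger_gap: 0.0323
gripper_force: 48.8
```

Call:
send_rows --pt "0 0 -0.1 0 0 0 0.1" --pt "0 0 -0.25 0 0 0 0.1" --pt "0 0 -0.42 0 0 0 0.1" --pt "0.01 0.15 -0.58 0 0 0 0.1" --pt "0.02 0.33 -0.6 0 0 0 0.1" --pt "0.03 0.53 -0.6 0 0 0 0.1" --pt "0.045 0.73 -0.6 0 0 0 0.1" --pt "0.056 0.93 -0.6 0 0 0 0.1"

```text
time: 7.62
tool_pos: [0.5298, 0.032, 0.1991]
eef_rot: [-0.0, 0.999, -0.037, 0.0]
force: [0.8, 0.2, -2.6]
finger_gap: 0.032
gripper_force: 50.9
```

Call:
send_rows --pt "0.01 0.2 0 0 0 0 0.1" --pt "0.02 0.4 0 0 0 0 0.1" --pt "0.03 0.6 0 0 0 0 0.1" --pt "0.045 0.8 0 0 0 0 0.1" --pt "0.056 0.9 0 0 0 0 0.1" --pt "0.056 0.96 0 0 0 0 0.1" --pt "0.056 0.98 0 0 0 0 0.1" --pt "0.056 0.98 0 0 0 0 0.1"

```text
time: 8.28
tool_pos: [0.5265, -0.1625, 0.1987]
eef_rot: [-0.0, 0.999, -0.038, -0.0]
force: [-0.4, 0.0, -3.9]
finger_gap: 0.032
gripper_force: 50.8
```

Run:
```python
from h import *
import pickle
go(.527,-.167,.09,-.07)
s=wsnap("pics/w3.png"); pickle.dump(s,open("w3.pkl","wb"))
```

```text
t 8.28 pos [ 0.5265 -0.1625  0.1987] yaw -0.076 gap 0.032 F [-0.4  0.  -3.9]
shift [0.004 0.023 0.543] turn [-0.0001  0.0001 -0.0018]
```

View pics/w3.png

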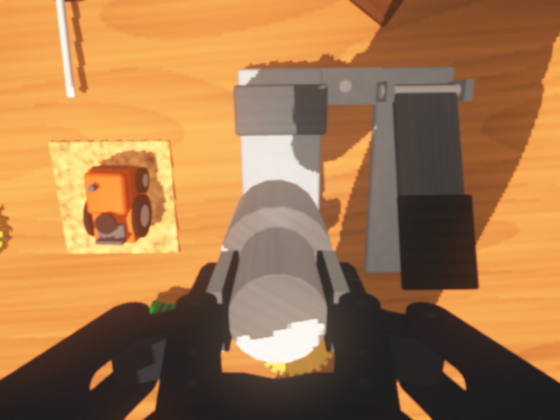

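The barrel is held upright over the bed. The anvil's near edge runs (235,134)–(327,135), the tractor is at (115,205) and the tread spans (398..478,195..289).

Run:
```python
from h import *
import pickle
s=pickle.load(open("w3.pkl","rb"))
for nm,u,v,z in(("anvil nl",235,134,.07),("anvil nr",327,134,.07),("bedL",242,140,.02),("bedR",321,140,.02),("treadfl",398,196,.095),("treadfr",471,195,.095),("nl",403,288,.095),("nr",478,289,.095),
 ("ped hinge top L",395,95,.04),
 ("mat",50,141,.003),("mat",170,140,.003),("mat",178,251,.003),("mat",68,254,.003),("drum farthest",278,182,.1768),
 ("tnoseL",86,168,.04),("tnoseR",135,166,.04),("tailL",95,243,.035),("tailR",125,243,.035)):
    print(nm,onz(s,u,v,z).round(4))
hsv=cv2.cvtColor(s["img"],cv2.COLOR_RGB2HSV); m=cv2.inRange(hsv,(2,180,100),(11,255,255)); m[:,200:]=0
n,l,st,ce=cv2.connectedComponentsWithStats(m); i=1+np.argmax(st[1:,4]); print(st[i],ce[i])
```

```text
anvil nl [ 0.5741 -0.1352  0.07  ]
anvil nr [ 0.5691 -0.2017  0.07  ]
bedL [ 0.5646 -0.1347  0.02  ]
bedR [ 0.5595 -0.2026  0.02  ]
treadfl [ 0.5257 -0.2457  0.095 ]
treadfr [ 0.5226 -0.2957  0.095 ]
nl [ 0.4547 -0.2502  0.095 ]
nr [ 0.4497 -0.3057  0.095 ]
ped hinge top L [ 0.5921 -0.2597  0.04  ]
mat [0.5754 0.0409 0.003 ]
mat [ 0.568  -0.0679  0.003 ]
mat [ 0.4598 -0.0589  0.003 ]
mat [0.4649 0.0501 0.003 ]
drum farthest [ 0.5597 -0.1652  0.1768]
tnoseL [ 0.5536 -0.0061  0.04  ]
tnoseR [ 0.5522 -0.0467  0.04  ]
tailL [0.4859 0.0032 0.035 ]
tailR [ 0.4838 -0.0234  0.035 ]
[  86  165   55   77 1355] [119.05092251 193.86642066]
```

Call:
send_rows --pt "0.005 0.005 0.1 0 0 0 0.1" --pt "0.005 0.005 0.25 0 0 0 0.1" --pt "0.005 0.005 0.38 0 0 0 0.1" --pt "0.005 0.005 0.46 0 0 0 0.1" --pt "0.005 0.005 0.51 0 0 0 0.1" --pt "0.005 0.005 0.53 0 0 0 0.1" --pt "0.005 0.005 0.535 0 0 0 0.1"

```text
time: 8.92
tool_pos: [0.5278, -0.1628, 0.0917]
eef_rot: [-0.0, 0.999, -0.037, -0.0]
force: [0.2, 0.1, -3.2]
finger_gap: 0.0322
gripper_force: 50.8
```

```bash
python3 -c "
from h import *
go(.527,-.166,.09,-.07)"
```

```text
t 8.92 pos [ 0.5278 -0.1628  0.0917] yaw -0.074 gap 0.0322 F [ 0.2  0.1 -3.2]
shift [-0.003  0.016  0.008] turn [-0.0001  0.0001 -0.0013]
```

Call:
send_rows --pt "0 0.015 0.005 0 0 0 0.1" --pt "0 0.015 0.01 0 0 0 0.1" --pt "0 0.015 0.012 0 0 0 0.1" --pt "0 0.015 0.012 0 0 0 0.1"

```text
time: 9.25
tool_pos: [0.5275, -0.1668, 0.0898]
eef_rot: [-0.0, 0.999, -0.038, 0.0]
force: [-0.1, 0.6, -3.3]
finger_gap: 0.0322
gripper_force: 50.8
```

Call:
send_rows --pt "0 0 0.005 0 0 0 0.1" --pt "0 0 0.008 0 0 0 0.1" --pt "0 0 0.008 0 0 0 0.1"

```text
time: 9.5
tool_pos: [0.528, -0.1667, 0.0894]
eef_rot: [-0.0, 0.999, -0.038, 0.001]
force: [-5.2, 4.0, 28.7]
finger_gap: 0.0321
gripper_force: 54.2
```

Call:
send_rows --pt "0 0 -0.005 0 0 0 0.1" --pt "0 0 -0.005 0 0 0 0.4" --pt "0 0 -0.005 0 0 0 0.8" --pt "0 0 -0.005 0 0 0 1" --pt "0 0 -0.005 0 0 0 1" --pt "0 0 -0.1 0 0 0 1" --pt "0 0 -0.3 0 0 0 1" --pt "0 0 -0.5 0 0 0 1"

```text
time: 10.17
tool_pos: [0.5266, -0.1667, 0.1883]
eef_rot: [-0.0, 0.999, -0.038, -0.001]
force: [1.2, 0.8, 0.1]
finger_gap: 0.0855
gripper_force: 0.0
```

```bash
python3 -c "
from h import *
go(.46,-.015,.21,-.07)"
```

```text
t 10.17 pos [ 0.5266 -0.1667  0.1883] yaw -0.076 gap 0.0855 F [1.2 0.8 0.1]
shift [-0.39  -0.731 -0.107] turn [-0.0001  0.0008 -0.0018]
```

Call:
send_rows --pt "0 0 -0.1 0 0 0 1" --pt "-0.1 -0.2 -0.1 0 0 0 1" --pt "-0.2 -0.4 -0.1 0 0 0 1" --pt "-0.24 -0.6 -0.1 0 0 0 1" --pt "-0.24 -0.73 -0.1 0 0 0 1" --pt "-0.24 -0.73 -0.1 0 0 0 1" --pt "-0.24 -0.73 -0.1 0 0 0 1" --pt "-0.24 -0.73 -0.1 0 0 0 1"

```text
time: 10.83
tool_pos: [0.4905, -0.018, 0.2077]
eef_rot: [0.0, 0.999, -0.038, 0.0]
force: [-0.2, -0.1, 0.4]
finger_gap: 0.0857
gripper_force: 0.0
```

Run:
```python
from h import *
import pickle
go(.516,-.018,.09,1.5)
s=wsnap("pics/w4.png"); pickle.dump(s,open("w4.pkl","wb"))
s2=robot.snapshot("top"); c=s2["img"][175:330,107:420,::-1]
im=cv2.imread("pics/w4.png"); c=cv2.resize(c,(560,277),interpolation=cv2.INTER_CUBIC)
cv2.imwrite("pics/v4.png",np.vstack([im[:320],c]))
```

```text
t 10.83 pos [ 0.4905 -0.018   0.2077] yaw -0.076 gap 0.0857 F [-0.2 -0.1  0.4]
shift [ 0.127 -0.01   0.589] turn [ 1.000e-04  1.000e-04 -5.015e-01]
```

View pics/v4.png

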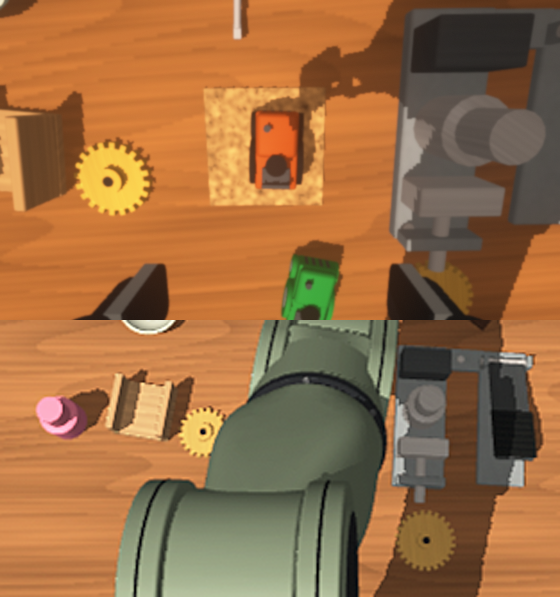

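The barrel stands upright on the bed between jaw and anvil. The tractor is on the mat: nose edge (254..300, 111), tail edge row ~190.

Run:
```python
from h import *
import pickle
s=pickle.load(open("w4.pkl","rb"))
for nm,u,v,z in(("nL",254,112,.037),("nR",300,110,.037),("tL",256,189,.037),("tR",297,190,.037)): print(nm,onz(s,u,v,z).round(4))
for p in((.516,-.018,.037),): print(proj(s,p))
s2=robot.snapshot("top");
```

```text
nL [ 0.5514 -0.0034  0.037 ]
nR [ 0.5501 -0.0412  0.037 ]
tL [0.4865 0.001  0.037 ]
tR [ 0.4828 -0.0346  0.037 ]
[275.04449381 153.54646716]
```

Call:
send_rows --pt "0 0 0 0 0 -0.04 1" --pt "0 0 0 0 0 -0.08 1" --pt "0 0 0 0 0 -0.08 1"

```text
time: 11.23
tool_pos: [0.4905, -0.0184, 0.2077]
eef_rot: [-0.0, 0.996, 0.09, 0.0]
force: [0.3, -0.4, 0.1]
finger_gap: 0.0852
gripper_force: 0.0
```

```bash
python3 -c "
from h import *
go(.516,-.018,.09,1.5); print(np.round(tool()[2]['joint_positions'],3))"
```

```text
t 11.23 pos [ 0.4905 -0.0184  0.2077] yaw 0.181 gap 0.0852 F [ 0.3 -0.4  0.1]
shift [0.126 0.021 0.589] turn [-0.000e+00 -1.000e-04 -4.199e-01]
[-0.107  0.624  0.139  1.821 -0.125  0.705 -1.288]
```

Run:
```python
from h import *
import pickle
for f,gap in(("w4",.0857),("w3",.032)):
    s=pickle.load(open(f+".pkl","rb")); Mi=np.linalg.inv(np.array(s["mount"]))
    for z in(-.03,-.02,-.013,-.006,0,.004):
        o=[]
        for x in(.011,-.011):
            q=(Mi@[x,-gap/2,z,1])[:3]; o.append((s["fx"]*q[:2]/q[2]+[s["cx"],s["cy"]]).round(1))
        print(f,z,*o)
```

```text
w4 -0.03 [150.5 279.9] [156.4 336.4]
w4 -0.02 [159.6 266.9] [164.7 320.1]
w4 -0.013 [165.2 258.9] [169.8 310. ]
w4 -0.006 [170.3 251.7] [174.5 300.8]
w4 0 [174.3 246. ] [178.2 293.5]
w4 0.004 [176.8 242.4] [180.6 288.9]
w3 -0.03 [230.2 279.8] [232.4 336.3]
w3 -0.02 [233.6 266.9] [235.5 320. ]
w3 -0.013 [235.7 258.9] [237.4 309.9]
w3 -0.006 [237.6 251.6] [239.1 300.7]
w3 0 [239.  245.9] [240.5 293.4]
w3 0.004 [240.  242.3] [241.4 288.9]
```

Call:
send_rows --pt "0.126 0.02 0 0 0 -0.04 1" --pt "0.126 0.02 0 0 0 -0.08 1" --pt "0.126 0.02 0 0 0 -0.12 1" --pt "0.126 0.02 0 0 0 -0.16 1" --pt "0.126 0.02 0 0 0 -0.2 1" --pt "0.126 0.02 0 0 0 -0.24 1" --pt "0.126 0.02 0 0 0 -0.28 1" --pt "0.126 0.02 0 0 0 -0.32 1"

```text
time: 11.9
tool_pos: [0.5159, -0.0177, 0.2076]
eef_rot: [-0.0, 0.832, 0.555, -0.0]
force: [-0.4, -0.6, -0.2]
finger_gap: 0.0853
gripper_force: 0.0
```

```bash
python3 -c "
from h import *
go(.5175,-.019,.09,1.49)"
```

```text
t 11.9 pos [ 0.5159 -0.0177  0.2076] yaw 1.176 gap 0.0853 F [-0.4 -0.6 -0.2]
shift [-0.003  0.01   0.588] turn [-0.0001  0.     -0.0998]
```

Call:
send_rows --pt "-0.003 0.01 0 0 0 -0.04 1" --pt "-0.003 0.01 0 0 0 -0.08 1" --pt "-0.003 0.01 0.15 0 0 -0.1 1" --pt "-0.003 0.01 0.3 0 0 -0.1 1" --pt "-0.003 0.01 0.45 0 0 -0.1 1" --pt "-0.003 0.01 0.6 0 0 -0.1 1" --pt "-0.003 0.01 0.65 0 0 -0.1 1" --pt "-0.003 0.01 0.65 0 0 -0.1 1"

```text
time: 12.57
tool_pos: [0.5166, -0.0188, 0.076]
eef_rot: [-0.001, 0.736, 0.677, -0.001]
force: [0.0, -0.2, 0.4]
finger_gap: 0.0853
gripper_force: 0.0
```

Run:
```python
from h import *
go(.5175,-.019,.0,1.49)
```

```text
t 12.57 pos [ 0.5166 -0.0188  0.076 ] yaw 1.487 gap 0.0853 F [ 0.  -0.2  0.4]
shift [-0.     0.006  0.38 ] turn [-0.0011  0.0002 -0.001 ]
```

Call:
send_rows --pt "0 0.006 0.12 0 0 0 1" --pt "0 0.006 0.24 0 0 0 1" --pt "0 0.006 0.33 0 0 0 1" --pt "0 0.006 0.37 0 0 0 1" --pt "0 0.006 0.38 0 0 0 1" --pt "0 0.006 0.38 0 0 0 1"

```text
time: 13.07
tool_pos: [0.5193, -0.0186, 0.0027]
eef_rot: [0.0, 0.735, 0.678, 0.0]
force: [0.2, -0.6, -0.3]
finger_gap: 0.0853
gripper_force: 0.0
```

Call:
send_rows --pt "0 0 0 0 0 0 0.7" --pt "0 0 0 0 0 0 0.5" --pt "0 0 0 0 0 0 0.5" --pt "0 0 0 0 0 0 0.5" --pt "0 0 0 0 0 0 0.5" --newtons 35

```text
time: 13.48
tool_pos: [0.5195, -0.0186, 0.003]
eef_rot: [0.001, 0.735, 0.678, 0.001]
force: [-0.8, 0.0, 10.2]
finger_gap: 0.0655
gripper_force: 36.0
```

Call:
send_rows --pt "0 0 -0.1 0 0 0 0.5" --pt "0 0 -0.25 0 0 0 0.5" --pt "0 0 -0.42 0 0 0 0.5" --pt "0.1 0 -0.6 0 0 0 0.5" --pt "0.28 0 -0.75 0 0 0.01 0.5" --pt "0.45 0 -0.75 0 0 0.01 0.5" --pt "0.6 0 -0.75 0 0 0.01 0.5" --pt "0.7 0 -0.75 0 0 0.01 0.5"

```text
time: 14.15
tool_pos: [0.5301, 0.1246, 0.1534]
eef_rot: [-0.0, 0.745, 0.667, 0.001]
force: [-0.6, 0.0, -0.9]
finger_gap: 0.0655
gripper_force: 41.5
```

Call:
send_rows --pt "0 0 0 0 0 0 0.5" --pt "0 0 0 0 0 0 0.5"

```text
time: 14.32
tool_pos: [0.53, 0.1218, 0.1524]
eef_rot: [0.0, 0.745, 0.667, 0.0]
force: [0.3, -1.2, -1.5]
finger_gap: 0.0655
gripper_force: 41.4
```

Run:
```python
from h import *
import pickle
go(.53,.2185,.1,1.44)
s=wsnap("pics/w5.png"); pickle.dump(s,open("w5.pkl","wb"))
s=robot.snapshot("top"); pickle.dump(s,open("top5.pkl","wb"))
```

```text
t 14.32 pos [0.53   0.1218 0.1524] yaw 1.46 gap 0.0655 F [ 0.3 -1.2 -1.5]
shift [ 0.48  -0.053  0.262] turn [ 0.0002 -0.0001  0.0064]
```

View pics/w5.png

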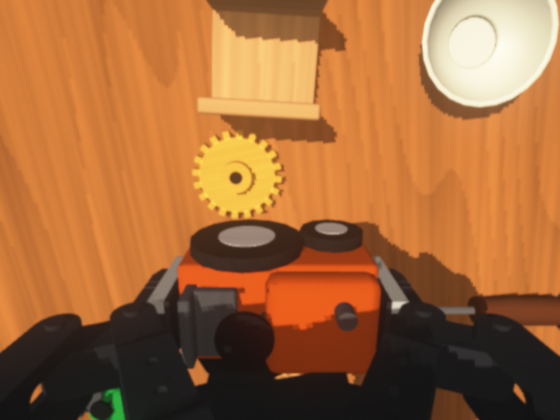

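The tractor is held level. The near cheek top runs (198,98)–(320,107) on the inner edge and (199,110)–(320,118) on the outer edge, and the far cheek's lower edge is at row ~10.

Run:
```python
from h import *
import pickle
s=pickle.load(open("w5.pkl","rb"))
q=[onz(s,u,v,.062) for u,v in((198,98),(320,107),(199,110),(320,118))]
for a in q: print(a.round(4))
d=q[1]-q[0]+q[3]-q[2]; yaw=np.arctan2(d[1],d[0]); n=np.array([-np.sin(yaw),np.cos(yaw)])
print("yaw",yaw,"len",np.linalg.norm(d)/2,"centre",sum(q)[:2]/4+.034*n, "inner dist",n@(q[0]-q[2])[:2])
for u,v in((212,97),(317,104),(212,20),(321,20)): print("floor",onz(s,u,v,.010).round(4))
```

```text
[0.49  0.197 0.062]
[0.5631 0.1835 0.062 ]
[0.4895 0.1899 0.062 ]
[0.5626 0.177  0.062 ]
yaw -0.17885261305461755 len 0.07432638297630395 centre [0.53236581 0.2202872 ] inner dist 0.007023064951042904
floor [0.4898 0.1979 0.01  ]
floor [0.5667 0.1843 0.01  ]
floor [0.4981 0.2493 0.01  ]
floor [0.5742 0.2408 0.01  ]
```

Call:
send_rows --pt "0.1 0 0 0 0 0.014 0.5" --pt "0.2 -0.01 0 0 0 0.014 0.5" --pt "0.3 -0.03 0 0 0 0.014 0.5" --pt "0.4 -0.045 0 0 0 0.014 0.5" --pt "0.46 -0.045 0.1 0 0 0.014 0.5" --pt "0.488 -0.045 0.2 0 0 0.014 0.5" --pt "0.488 -0.045 0.25 0 0 0.014 0.5" --pt "0.488 -0.045 0.25 0 0 0.014 0.5"

```text
time: 15.08
tool_pos: [0.5314, 0.2176, 0.1001]
eef_rot: [-0.0, 0.76, 0.649, -0.002]
force: [0.0, -0.1, -1.9]
finger_gap: 0.0655
gripper_force: 41.3
```

Call:
send_rows --pt "0 0 0 0 0 0 0.5" --pt "0 0 0 0 0 0 0.5"

```text
time: 15.25
tool_pos: [0.5327, 0.2182, 0.1028]
eef_rot: [0.0, 0.761, 0.649, 0.0]
force: [0.3, 0.4, -0.4]
finger_gap: 0.0654
gripper_force: 41.3
```

Run:
```python
from h import *
import pickle
go(.5315,.2205,.012,1.416)
s=wsnap("pics/w6.png"); pickle.dump(s,open("w6.pkl","wb"))
```

```text
t 15.25 pos [0.5327 0.2182 0.1028] yaw 1.413 gap 0.0654 F [ 0.3  0.4 -0.4]
shift [ 0.011 -0.008  0.454] turn [ 0.0003 -0.0001 -0.0008]
```

View pics/w6.png

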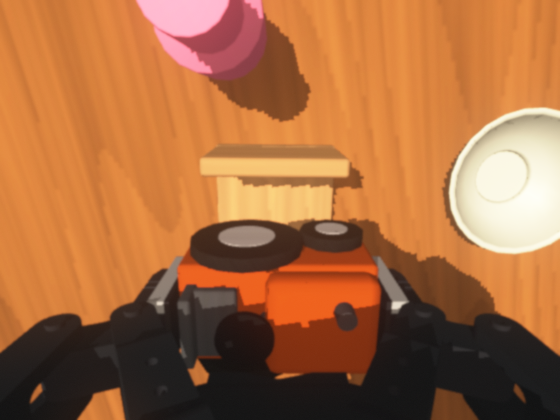

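Run:
```python
from h import *
import pickle
s=pickle.load(open("w6.pkl","rb"))
q=[onz(s,u,v,.062) for u,v in((201,158),(348,158),(201,176),(348,176))]
for a in q: print(a.round(4))
d=q[1]-q[0]+q[3]-q[2]; yaw=np.arctan2(d[1],d[0]); n=np.array([-np.sin(yaw),np.cos(yaw)])
print(yaw,np.linalg.norm(d)/2,"centre",sum(q)[:2]/4-.034*n,n@(q[0]-q[2])[:2])
```

```text
[0.5017 0.2649 0.062 ]
[0.5741 0.2533 0.062 ]
[0.4998 0.2559 0.062 ]
[0.5731 0.2442 0.062 ]
-0.15814521512911212 0.07380220671501103 centre [0.53182402 0.22101194] 0.009129207852030165
```

The cheek top spans (201,158)–(348,176), level in the image, so the yaw is aligned. The stall centre comes out at (0.532, 0.2205).

Call:
send_rows --pt "0.014 -0.004 0 0 0 0 0.5" --pt "0.014 -0.004 0.05 0 0 0 0.5" --pt "0.014 -0.004 0.15 0 0 0 0.5" --pt "0.014 -0.004 0.25 0 0 0 0.5" --pt "0.014 -0.004 0.35 0 0 0 0.5" --pt "0.014 -0.004 0.42 0 0 0 0.5" --pt "0.014 -0.004 0.44 0 0 0 0.5" --pt "0.014 -0.004 0.445 0 0 0 0.5"

```text
time: 15.97
tool_pos: [0.5313, 0.2219, 0.0119]
eef_rot: [-0.0, 0.76, 0.65, -0.001]
force: [-0.4, -0.1, -0.7]
finger_gap: 0.0657
gripper_force: 41.3
```

Run:
```python
from h import *
go(.532,.2212,.010,1.413)
```

```text
t 15.97 pos [0.5313 0.2219 0.0119] yaw 1.415 gap 0.0657 F [-0.4 -0.1 -0.7]
shift [-0.003  0.004  0.009] turn [-0.0004  0.0002  0.0006]
```

Call:
send_rows --pt "0 0 0.005 0 0 0 0.5" --pt "0 0 0.01 0 0 0 0.5" --pt "0 0 0.01 0 0 0 0.5" --pt "0 0 0.01 0 0 0 0.5"

```text
time: 16.3
tool_pos: [0.532, 0.2221, 0.0113]
eef_rot: [0.0, 0.76, 0.65, 0.0]
force: [0.6, -0.3, -2.0]
finger_gap: 0.0655
gripper_force: 41.3
```

Call:
send_rows --pt "0 0 0.004 0 0 0 0.5" --pt "0 0 0.007 0 0 0 0.5" --pt "0 0 0.007 0 0 0 0.5"

```text
time: 16.55
tool_pos: [0.532, 0.2221, 0.0101]
eef_rot: [0.0, 0.76, 0.65, 0.0]
force: [-2.8, -0.7, 11.4]
finger_gap: 0.0657
gripper_force: 43.2
```

Contact with the stall floor is there. I'll open and lift.

Call:
send_rows --pt "0 0 -0.002 0 0 0 0.8" --pt "0 0 -0.002 0 0 0 1" --pt "0 0 -0.002 0 0 0 1" --pt "0 0 -0.002 0 0 0 1" --pt "0 0 -0.1 0 0 0 1" --pt "0 0 -0.3 0 0 0 1" --pt "0 0 -0.5 0 0 0 1" --pt "0 0 -0.7 0 0 0 1"

```text
time: 17.22
tool_pos: [0.5313, 0.2218, 0.151]
eef_rot: [-0.0, 0.76, 0.65, -0.0]
force: [-0.7, -0.2, -0.7]
finger_gap: 0.0856
gripper_force: 0.0
```

Call:
send_rows --pt "-0.2 0 -0.25 0 0 0 0.8" --pt "-0.4 0 -0.25 0 0 0.04 0.4" --pt "-0.6 0 -0.25 0 0 0.08 0" --pt "-0.8 0 -0.25 0 0 0.12 0" --pt "-0.95 0 -0.25 0 0 0.16 0" --pt "-0.95 0 -0.25 0 0 0.2 0" --pt "-0.95 0 -0.25 0 0 0.24 0" --pt "-0.95 0 -0.25 0 0 0.24 0"

```text
time: 17.88
tool_pos: [0.5022, 0.0339, 0.1994]
eef_rot: [-0.0, 0.947, 0.321, 0.0]
force: [-0.4, 0.3, 0.1]
finger_gap: -0.0004
gripper_force: 0.0
```

Run:
```python
from h import *
import pickle
go(.45,-.2,.2,-.07)
s=wsnap(); pickle.dump(s,open("w7.pkl","wb")); t=robot.snapshot("top"); si=robot.snapshot("side")
a=cv2.resize(t["img"][175:330,107:420,::-1],(560,277)); b=cv2.resize(si["img"][120:340,170:400,::-1],(290,277))
cv2.imwrite("pics/v7.png",cv2.resize(np.hstack([a,b]),(798,260)))
```

```text
t 17.88 pos [0.5022 0.0339 0.1994] yaw 0.653 gap -0.0004 F [-0.4  0.3  0.1]
shift [-0.918  0.77  -0.003] turn [-0.000e+00 -1.000e-04  2.303e-01]
```

View pics/v7.png

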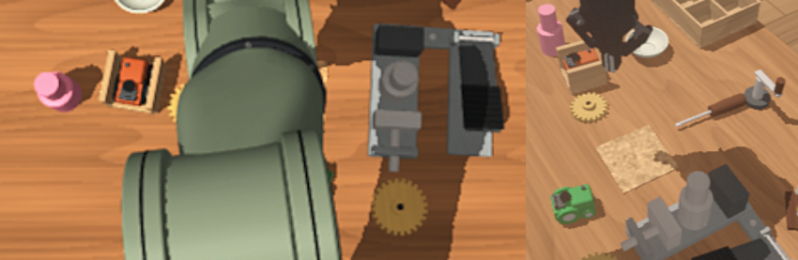

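Both pieces are in their places: the tractor is lengthways between the cheeks at (130,80) and the barrel is on the bed at (400,78). The fingers are shut, so now the pedal.

Call:
send_rows --pt "-0.1 0.12 0 0 0 0 0" --pt "-0.2 0.24 0 0 0 0 0" --pt "-0.3 0.36 0 0 0 0 0" --pt "-0.41 0.48 0 0 0 0 0" --pt "-0.5 0.6 0 0 0 0 0"

```text
time: 18.45
tool_pos: [0.4964, -0.1234, 0.1993]
eef_rot: [-0.0, 0.945, 0.326, -0.0]
force: [0.8, -0.7, -1.0]
finger_gap: -0.0
gripper_force: 0.0
```

Call:
send_rows --pt "-0.1 0.12 0 0 0 0.04 0" --pt "-0.2 0.24 0 0 0 0.08 0" --pt "-0.3 0.36 0 0 0 0.12 0" --pt "-0.41 0.48 0 0 0 0.16 0" --pt "-0.5 0.59 0 0 0 0.2 0" --pt "-0.5 0.59 0 0 0 0.23 0" --pt "-0.5 0.59 0 0 0 0.23 0" --pt "-0.5 0.59 0 0 0 0.23 0"

```text
time: 19.12
tool_pos: [0.4905, -0.2755, 0.199]
eef_rot: [-0.0, 1.0, -0.028, -0.0]
force: [-0.1, 0.5, -1.0]
finger_gap: 0.0
gripper_force: 0.0
```

Run:
```python
from h import *
go(.484,-.278,.1,-.07)
```

```text
t 19.12 pos [ 0.4905 -0.2755  0.199 ] yaw -0.055 gap 0.0 F [-0.1  0.5 -1. ]
shift [-0.032  0.015  0.495] turn [-0.0002  0.0002  0.0047]
```

Call:
send_rows --pt "-0.03 0.015 0.15 0 0 0 0" --pt "-0.03 0.015 0.3 0 0 0 0" --pt "-0.03 0.015 0.42 0 0 0 0" --pt "-0.03 0.015 0.5 0 0 0 0" --pt "-0.03 0.015 0.55 0 0 0 0" --pt "-0.03 0.015 0.6 0 0 0 0" --pt "-0.03 0.015 0.64 0 0 0 0" --pt "-0.03 0.015 0.64 0 0 0 0"

```text
time: 19.78
tool_pos: [0.4843, -0.2784, 0.0707]
eef_rot: [-0.0, 1.0, -0.029, -0.0]
force: [0.6, 0.9, 4.7]
finger_gap: 0.0006
gripper_force: 2.5
```

Call:
send_rows --pt "0 0 0.04 0 0 0 0" --pt "0 0 0.08 0 0 0 0" --pt "0 0 0.1 0 0 0 0" --pt "0 0 0.11 0 0 0 0" --pt "0 0 0.11 0 0 0 0"

```text
time: 20.2
tool_pos: [0.4837, -0.2788, 0.0499]
eef_rot: [-0.0, 1.0, -0.03, -0.0]
force: [-6.0, -0.0, 10.5]
finger_gap: -0.0005
gripper_force: 4.7
```

Force is 10.5 N, close to the stop. I'll go on in small steps.

Call:
send_rows --pt "0 0 0.01 0 0 0 0" --pt "0 0 0.015 0 0 0 0" --pt "0 0 0.015 0 0 0 0"

```text
time: 20.45
tool_pos: [0.4838, -0.2788, 0.0472]
eef_rot: [-0.0, 1.0, -0.03, -0.0]
force: [-6.8, 0.4, 10.8]
finger_gap: 0.0001
gripper_force: 5.1
```

Call:
send_rows --pt "0 0 0.005 0 0 0 0" --pt "0 0 0.005 0 0 0 0"

```text
time: 20.62
tool_pos: [0.4839, -0.2789, 0.0465]
eef_rot: [-0.0, 1.0, -0.03, -0.0]
force: [-8.2, 1.7, 15.8]
finger_gap: 0.0002
gripper_force: 7.8
```

Call:
send_rows --pt "0 0 0.004 0 0 0 0" --pt "0 0 0.004 0 0 0 0" --pt "0 0 0.004 0 0 0 0" --pt "0 0 0.004 0 0 0 0" --pt "0 0 0.004 0 0 0 0" --pt "0 0 0.004 0 0 0 0" --pt "0 0 0.004 0 0 0 0" --pt "0 0 0.004 0 0 0 0"

```text
time: 21.28
tool_pos: [0.4839, -0.2789, 0.0462]
eef_rot: [-0.0, 1.0, -0.03, -0.0]
force: [-10.1, 2.3, 24.8]
finger_gap: 0.0002
gripper_force: 12.3
```

Run:
```python
from h import *
import pickle
go(.484,-.278,.15,-.07)
t=robot.snapshot("top"); pickle.dump(t,open("top8.pkl","wb")); s=robot.snapshot("side"); pickle.dump(s,open("side8.pkl","wb"))
```

```text
t 21.28 pos [ 0.4839 -0.2789  0.0462] yaw -0.06 gap 0.0002 F [-10.1   2.3  24.8]
shift [ 0.    -0.004 -0.519] turn [-0.      0.      0.0033]
```

The force jumps to 25 N with almost no travel, so the pedal is at its stop and held. Now release slowly.

Call:
send_rows --pt "0 0 -0.04 0 0 0 0" --pt "0 0 -0.09 0 0 0 0" --pt "0 0 -0.14 0 0 0 0" --pt "0 0 -0.19 0 0 0 0" --pt "0 0 -0.24 0 0 0 0" --pt "0 0 -0.35 0 0 0 0" --pt "0 0 -0.55 0 0 0 0" --pt "0 0 -0.75 0 0 0 0"

```text
time: 22.05
tool_pos: [0.4831, -0.2785, 0.1959]
eef_rot: [-0.001, 1.0, -0.031, -0.001]
force: [0.7, -1.1, 0.7]
finger_gap: -0.0
gripper_force: 0.0
```

Call:
send_rows --pt "-0.1 -0.1 0 0 0 0 0" --pt "-0.2 -0.2 0 0 0 0 0" --pt "-0.2 -0.2 0 0 0 0 0" --pt "-0.2 -0.2 0 0 0 0 0" --pt "-0.2 -0.2 0 0 0 0 0"

```text
time: 22.47
tool_pos: [0.4468, -0.2368, 0.1948]
eef_rot: [0.0, 1.0, -0.031, 0.0]
force: [0.2, -0.0, -0.4]
finger_gap: 0.0
gripper_force: 0.0
```

Run:
```python
from h import *
import pickle
go(.484,-.278,.15,-.07)
s=wsnap("pics/w9.png"); pickle.dump(s,open("w9.pkl","wb"))
g=cv2.cvtColor(s["img"],cv2.COLOR_RGB2GRAY)
b=np.array([.5277,-.166]); ex=np.array([np.cos(-.075),np.sin(-.075)])
# expected neck-top position if the barrel touches the anvil (bed x=+18) or was left at 0
for x in(0,12,18): print(x,proj(s,[*(b+ex*x/1000),.125]).round(1))
print("jaw edge up",proj(s,[*(b-ex*.044),.07]).round(1),"down",proj(s,[*(b-ex*.010),.07]).round(1),"anvil",proj(s,[*(b+ex*.044),.07]).round(1))
c=cv2.HoughCircles(cv2.medianBlur(g,5),cv2.HOUGH_GRADIENT,1,20,param1=80,param2=18,minRadius=18,maxRadius=45); print(c[0][:8].round(1) if c is not None else c)
print("tread near L/R up:",[proj(s,p).round(1) for p in([.4547,-.2502,.095],[.4497,-.3057,.095])])
```

```text
t 22.47 pos [ 0.4468 -0.2368  0.1948] yaw -0.062 gap 0.0 F [ 0.2 -0.  -0.4]
shift [0.198 0.194 0.224] turn [ 0.     -0.      0.0027]
0 [139.4  86.4]
12 [137.4  63.1]
18 [136.4  51.1]
jaw edge up [172.1 152.8] down [168.9 104.2] anvil [163.4  19.2]
[[158.5  63.5  42.2]
 [130.5  57.5  36.2]
 [ 64.5 277.5  26.1]]
tread near L/R up: [array([296.5, 192.9]), array([378.6, 195.1])]
```

Call:
send_rows --pt "0 -0.2 0 0 0 0 0" --pt "0 -0.4 0 0 0 0 0" --pt "0 -0.6 0 0 0 0 0" --pt "0 -0.8 0 0 0 0 0" --pt "0 -0.99 0 0 0 0 0" --pt "0 -0.99 0 0 0 0 0" --pt "0 -0.99 0 0 0 0 0"

```text
time: 23.1
tool_pos: [0.4594, -0.0375, 0.1943]
eef_rot: [-0.0, 1.0, -0.029, -0.0]
force: [-0.6, -1.0, -0.1]
finger_gap: 0.0001
gripper_force: 0.0
```

Run:
```python
from h import *
import pickle
a=pickle.load(open("top5.pkl","rb")); d=pickle.load(open("top8.pkl","rb")); n=robot.snapshot("top"); pickle.dump(n,open("top10.pkl","wb"))
G=lambda s:cv2.cvtColor(s["img"],cv2.COLOR_RGB2GRAY).astype(np.float32)
b=np.array([.5277,-.166]); ex=np.array([np.cos(-.075),np.sin(-.075)])
for x in(0,18): print("neck top exp",x,proj(n,[*(b+ex*x/1000),.125]).round(1),"jaw",proj(n,[*(b-ex*.055),.07]).round(1))
print("pedal tread",proj(n,[.486,-.277,.09]).round(1))
for k,s in(("before",a),("down",d),("after",n)):
    c=cv2.HoughCircles(cv2.resize(s["img"][190:270,300:400].mean(2).astype(np.uint8),None,fx=4,fy=4,interpolation=cv2.INTER_CUBIC),cv2.HOUGH_GRADIENT,1,15,param1=80,param2=18,minRadius=24,maxRadius=60)
    if c is not None:
        for q in c[0][:4]:
            u,v=q[0]/4+300,q[1]/4+190; r=q[2]/4
            p=[(onz(s,u,v,z)[:2]-b) for z in(.125,.078)]; print(k,(u,v,r),[(1000*np.array([ex@w,ex[0]*w[1]-ex[1]*w[0]])).round(1) for w in p])
B=G(a)
for nm,(u,v) in dict(neck=proj(n,[*b,.125]),jaw=proj(n,[*(b-ex*.055),.07]),tread=proj(n,[.486,-.277,.09]),anvil=proj(n,[*(b+ex*.056),.07])).items():
    u,v=int(u),int(v); T=B[v-9:v+10,u-9:u+10]
    for k,s in(("down",d),("after",n)):
        m=cv2.matchTemplate(G(s)[v-24:v+25,u-24:u+25],T,cv2.TM_CCOEFF_NORMED); _,sc,_,l=cv2.minMaxLoc(m); print(nm,k,round(sc,2),l[0]-15,l[1]-15)
o=n["img"]; hsv=cv2.cvtColor(o,cv2.COLOR_RGB2HSV); m=cv2.inRange(hsv,(3,180,100),(12,255,255)); m[:,230:]=0
k,l,st,ce=cv2.connectedComponentsWithStats(m); i=1+np.argmax(st[1:,4]); print("tractor",st[i],onz(n,*ce[i],.05))
```

```text
neck top exp 0 [347.2 216.8] jaw [343.  243.6]
neck top exp 18 [347.5 209.1] jaw [343.  243.6]
pedal tread [392.9 236.7]
before (np.float32(345.875), np.float32(221.375), np.float32(7.425)) [array([-10.9,   2.6]), array([-2.4, -3.6])]
down (np.float32(345.375), np.float32(215.125), np.float32(10.675)) [array([3.6, 4.4]), array([12.7, -1.7])]
down (np.float32(348.125), np.float32(210.375), np.float32(8.05)) [array([15.1, -1.5]), array([24.7, -7.8])]
down (np.float32(369.125), np.float32(217.375), np.float32(13.2)) [array([  2.1, -50.3]), array([ 11.2, -58.7])]
down (np.float32(351.375), np.float32(248.625), np.float32(14.575)) [array([-72.8, -12.6]), array([-66.7, -19.4])]
after (np.float32(345.375), np.float32(214.375), np.float32(11.3)) [array([5.3, 4.4]), array([14.5, -1.7])]
after (np.float32(348.625), np.float32(210.625), np.float32(6.35)) [array([14.6, -2.7]), array([24.2, -9. ])]
neck down 0.75 0 -7
neck after 0.74 2 -5
jaw down 0.65 0 -14
jaw after 0.66 6 1
tread down 0.21 11 15
tread after 0.34 0 0
anvil down 0.67 -2 -3
anvil after 0.53 -15 -3
tractor [175 209  19  29 274] [0.53341327 0.21854525 0.05      ]
```

The neck top and the drum top agree: the barrel is about 15 mm towards the anvil and 2 mm off centre. The jaw moved its full travel and returned, and the tractor is central in the stall. I'm handing in.

```bash
python3 -c "
from cell import robot
print(robot.finish_job())"
```

```text
the job is handed in; nothing more can be done
None
```

The job is handed in: tractor lengthways in the stall, barrel upright on the bed near the anvil after a full pedal press. By camera the barrel sits about 15 mm towards the anvil (12 mm needed); the pedal's return was only weakly confirmed, and no verdict came back.

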